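Tip the standing copper tube into its V trough and push it home

TASK

The tall capped copper tube stands on the foot block of the wooden loading stand. Push it over with the fingers so that it falls into the stand's V trough and lies there, then, once it lies still, push on its capped end to slide it along the trough until its mouth is fully home against the steel stop plate. Only push: do not lift or carry the tube, do not disturb the other copper pieces and the hammer, and leave the tube lying at rest in the trough.

Things in the scene. Friction and masses are not known exactly. Their poses are not given: they have to be found in the camera images.
- stand: Wooden loading stand fixed to the bench, 302 x 100 mm, 13 mm base board. Origin: middle of its underside, on the bench top; x runs along it from the foot block towards the stop, z up. Foot block at x -150 to -40 mm, V trough at x -30 to 127 mm, steel stop plate beyond it.
- foot_top (a point): Middle of the foot block's flat top, 30 mm above the bench, at stand x -95 mm. The block is 110 mm long in x, 90 mm wide; nothing but the tube stands on it.
- trough_in (a point): Entry of the V trough: the bottom line of the V at the end open to the foot block, at stand x -30, y 0, height 24 mm. Two 45 degree boards rise from it to 66 mm height at y +-42 mm (102 mm over their outer corners). A tube lying in the V has its axis at y 0, 52 mm above the bench; its underside clears the foot block by 2 mm.
- stop_face (a point): Point on the steel stop plate's face that the mouth must meet: stand x 127, y 0, 52 mm above the bench. The plate closes the trough's far end, 90 mm wide, 85 mm high, 14 mm thick.
- tube: Copper tube, 40 mm diameter, 170 mm long, about 0.3 kg. Origin: centre of its foot, closed by a flat cap with a brass rim; z runs from the cap to the dark mouth. Starts upright on the foot block near stand x -105 mm, mouth 200 mm above the bench. A push of 0.5 to 2 N near the top along stand +x tips it; past 14 degrees it falls by itself.
- tube_mid (a point): Point on the tube's axis, 85 mm from either end.
- tube_mouth (a point): Centre of the tube's mouth end, 170 mm from the capped foot. Once the tube lies in the trough it is some 30 to 60 mm short of the stop, cap still over the foot block; it slides at a push of 2 to 5 N.
- offcut: Bystander: short copper tube offcut, a ring 40 mm in diameter and 55 mm high, standing on the bench beside the stand, 100 to 130 mm to its +y side. Origin: centre of its underside.
- flask: Bystander: pear-shaped copper flask, 88 mm in diameter, 95 mm high, standing on the bench 130 to 160 mm to the stand's -y side. Origin: centre of its underside.
- rivet_bowl: Bystander: small copper bowl, 100 mm across, 40 mm high, out to one side of the bench. Origin: centre of its underside.
- hammer: Bystander: hand hammer, 240 mm long, lying on the bench out to the other side. Origin: on its underside, near the middle of its length.

How it is judged:
On the way, in this order (a step that is already met when the one before it is completed fails the run):
1. the tube has been tipped over and lies still in the V trough, mouth towards the stop and still short of it (angle between tube's own z axis and vertical between 1.48 and 1.66 rad and angle between the z axis of tube and the x axis of stand, either way round below 0.08 rad and y of tube_mid in the frame of stand between -0.006 and 0.006 m and y of tube_mouth in the frame of stand between -0.008 and 0.008 m and height (world z) of tube_mid between 0.046 and 0.06 m and x of tube_mouth in the frame of stand below 0.115 m and linear speed of tube below 0.05 m/s), for 0.2 s.
2. the tube has been pushed along until its mouth is home against the stop (angle between tube's own z axis and vertical between 1.48 and 1.66 rad and angle between the z axis of tube and the x axis of stand, either way round below 0.08 rad and y of tube_mid in the frame of stand between -0.006 and 0.006 m and y of tube_mouth in the frame of stand between -0.008 and 0.008 m and height (world z) of tube_mid between 0.046 and 0.06 m and x of tube_mouth in the frame of stand above 0.122 m and linear speed of tube below 0.02 m/s and angular speed of tube below 0.2 rad/s), for 0.2 s.
At the end, for the whole second after the job is handed in: The tube lies in the V trough along its middle line (level within about 5 degrees, axis within 6 to 8 mm of the middle line, middle 46 to 60 mm above the bench), its mouth within 5 mm of the stop plate's face, at rest (all of step 2); the robot touches nothing.
It fails at once if the tube is lifted: its middle rises above 125 mm (standing: 115 mm) or its capped foot above 75 mm over the bench (height (world z) of tube_mid above 0.125 m or height (world z) of tube above 0.075 m).
It fails at once if the tube is carried: the fingers bear it while it touches no part of the stand (contact force between tube and the fingers above 1.5 N and contact force between tube and stand below 0.02 N).
It fails at once if a bystander (offcut, flask, bowl or hammer) is moved by more than 20 mm (distance of any of offcut, flask, rivet_bowl, hammer from where it was at the start of the episode above 0.02 m).
It also fails if it takes over 42 s, if anything falls off the work surface, if the arm or the gripper's body presses on something with over 40 N, if the wrist force passes 120 N, or if a joint passes its speed limit or range.

ROBOT

A 6-joint arm with a two-finger parallel gripper is mounted at the origin on the work surface. World frame = base frame: x ahead of the robot, y to its left, z up, the work surface at z = 0. Lengths are in m, angles in rad, forces in N, time in s.
With the tool pointing down it reaches from about 0.3 to 0.775 m from the base axis. Payload 14.6 kg.
Tool frame: the origin (TCP) lies between the finger pads; the fingertips stand 25 mm ahead of it and the grasp point (between the pads) lies 6 mm ahead of it; x points along the fingers, z is the direction in which the jaws open and shut, and the axes are right-handed (so a half turn about x gives the same grasp; the last joint's range is limited). The gripper opens to 94 mm and grips with 3 to 60 N. Pads are 16 mm wide; open, the fingers measure 119 mm over their backs; the gripper's body (75 mm by 177 mm) begins 78 mm behind the grasp point.
Start: joints at [-1.259, 0.3, 1.521, -0, 1.321, -0.067], TCP at [0.203, -0.511, 0.23] pointing down, gripper open.
Joint ranges: [-3.03, 3.03], [-0.79, 2.21], [0.23, 2.52], [-1.04, 4.18], [0, 3.07], [-2.55, 2.55]. Speed limits (rad/s): [2.22, 2.22, 2.57, 3.14, 3.14, 3.14].

INTERFACE

Orientations are given as a rotation vector (axis times angle).
In Python, from cell import env gives the robot as it stands.
- The arm moves only by the shell command python3 -m handwheel 'ROWS' [OPENING] [FORCE]. ROWS is JSON, a list of rows, each a list of 6 numbers: the shift along the tool's x, y, z scaled (see below), then the turn, a rotation vector about the tool's x, y, z scaled (see below). A call has 1 to 12 rows; each row is the pose to reach, as a shift and turn from the pose commanded when the call began, along the tool's axes at that moment; what a row does not reach only later rows make up. The controller multiplies each number of a shift by 0.15 m and each number of a turn by 45 degrees. A row lasts 1/10 s, in which the tool goes at most 50 mm and 8.59 degrees, less where a joint would pass 70% of its speed; a pose out of reach is approached as far as the arm can. A call with a number of a shift or a turn outside -1 to 1 is refused whole. A call with a gripper value outside its range is refused whole. OPENING is the gripper command: -1 is fully open, 1 is shut, values between are in proportion, set as the call begins (- or left out, the last holds). The fingers move at their own pace and stop on an object; FORCE is the grip in N (left out, the last holds). Time passes only in rows, so rows that repeat a pose let the fingers close. It gives the time, the measured TCP pose, the force and the opening at its end, in the units of the state.
- env.state(): the state, without advancing time (a new reading comes with each control period).
- env.read_camera(name): name is "scene" or "top" or "wrist"; returns the picture (384x512x3 uint8, red, green, blue); there is no depth.
- env.camera_info(name): a dict with "fx", "fy", "cx", "cy" (pixels), "extrinsics" (4x4, takes a point from camera to world coordinates). Camera axes: x right, y down, z forward; pixel columns grow to the right and rows downward; lengths in m; the calibration is good to about 2 mm. A picture is of the moment at which its call begins: read the wrist's pose just before it. camera_info takes no time and is no camera call; for the wrist camera it gives the pose at the moment of the call.
- env.sign_off(): hands the job in, once; it reports no verdict.
The state is a dict: "time": time; "qpos": joint angles; "joint_vel": joint speeds; "joint_torque": joint torques, N m; "ee_pos": TCP position; "tool_rot": TCP orientation; "contact_force": force on the tool from outside, world axes, zero at the start; "torque": the same for the moment, N m; "width": opening from 0.0 (shut) to 1.0 (fully open).
Only numpy, scipy, OpenCV 4.12 (cv2) and the standard library are available. Lean on these libraries where they do the work, as an engineer would, in place of code of your own. Each camera call takes 0.05 s, during which the arm holds its last target.

## Working session

There is one attempt and no reset: what is moved stays moved. The work goes in short steps, Python scripts to look and compute and a shell command to move; the robot and the scene stay as the last step left them, time stands still between calls to the robot, and variables do not carry over. Pictures are saved under pics/ and viewed, and the job is handed in when it is done.

```bash
ls; mkdir -p pics; python3 - <<'E'
from cell import env
import cv2
s=env.state();print({k:s[k] for k in('time','ee_pos','tool_rot','width','contact_force')})
for n in('scene','top'):
    cv2.imwrite(f'pics/{n}0.png',env.read_camera(n)[:,:,::-1])
    i=env.camera_info(n);print(n,i)
E
```

```text
pics
{'time': 0.0, 'ee_pos': array([ 0.20330021, -0.51077937,  0.22986168]), 'tool_rot': array([ 0.92651427,  1.36589821, -0.92531905]), 'width': 0.9968378724862247, 'contact_force': array([-0.13851869,  0.43873923, -0.19746076])}
scene {'fx': 454.5444922883825, 'fy': 454.5444922883825, 'cx': 257.9582733267281, 'cy': 191.15584468632034, 'extrinsics': array([[ 0.54616092,  0.64049659, -0.5398818 ,  1.3231306 ],
       [ 0.83767517, -0.4153456 ,  0.35466652, -0.49298496],
       [ 0.00292517, -0.64595058, -0.76337363,  1.20595286],
       [ 0.        ,  0.        ,  0.        ,  1.        ]])}
top {'fx': 451.3196657442422, 'fy': 451.3196657442422, 'cx': 253.0146719538394, 'cy': 190.37230161643862, 'extrinsics': array([[-2.31210081e-02, -9.91028507e-01,  1.31635544e-01,
         4.20298851e-01],
       [-9.99726559e-01,  2.33800754e-02,  4.22646843e-04,
         8.37634655e-03],
       [-3.49650401e-03, -1.31589778e-01, -9.91298091e-01,
         1.38460193e+00],
       [ 0.00000000e+00,  0.00000000e+00,  0.00000000e+00,
         1.00000000e+00]])}
```

View pics/scene0.png

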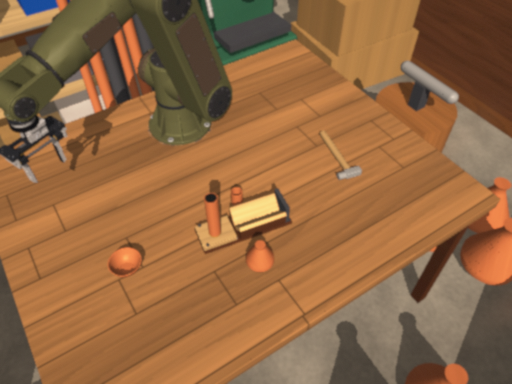

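View pics/top0.png

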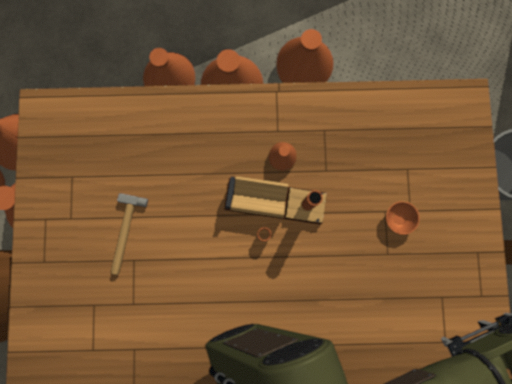

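```bash
python3 - <<'E'
import cv2
a=cv2.imread('pics/top0.png')[90:260,140:340]
cv2.imwrite('pics/topc.png',cv2.resize(a,None,fx=3.5,fy=3.5,interpolation=2))
E
```

```text
(no output)
```

View pics/topc.png

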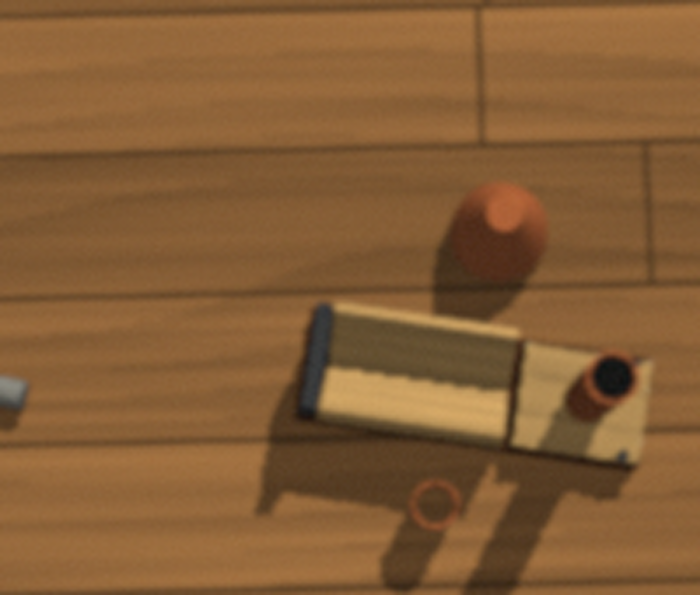

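```bash
cat > h.py <<'E'
import numpy as np, cv2
from scipy.spatial.transform import Rotation as R
from scipy.optimize import least_squares
def ray(info,u,v,z):
    E=info['extrinsics'];d=E[:3,:3]@np.array([(u-info['cx'])/info['fx'],(v-info['cy'])/info['fy'],1]);o=E[:3,3]
    return o+d*(z-o[2])/d[2]
def proj(info,P):
    E=info['extrinsics'];c=(np.atleast_2d(P)-E[:3,3])@E[:3,:3]
    return np.c_[info['fx']*c[:,0]/c[:,2]+info['cx'],info['fy']*c[:,1]/c[:,2]+info['cy']]
def s2w(p,P):
    P=np.atleast_2d(P);c,s=np.cos(p[2]),np.sin(p[2])
    return np.c_[p[0]+c*P[:,0]-s*P[:,1],p[1]+s*P[:,0]+c*P[:,1],P[:,2]]
def w2s(p,P):
    P=np.atleast_2d(P);c,s=np.cos(p[2]),np.sin(p[2]);d=P[:,:2]-p[:2]
    return np.c_[c*d[:,0]+s*d[:,1],-s*d[:,0]+c*d[:,1],P[:,2]]
def fit(info,P,uv,p0=(0.45,0,1.5)):
    r=least_squares(lambda p:(proj(info,s2w(p,P))-uv).ravel(),p0);return r.x,r.fun.reshape(-1,2)
E
python3 - <<'E'
from cell import env
from h import *
i=env.camera_info('top')
uv=np.array([(525,343),(653,360),(637,466),(512,448),(331,305),(522,328)])/3.5+[140,90]
P=np.array([(-40,-45,30),(-150,-45,30),(-150,45,30),(-40,45,30),(127,-51,66),(-30,-51,66)])/1000
p,r=fit(i,P,uv);print(p,r.round(1))
m=ray(i,612/3.5+140,377/3.5+90,.2);print('mouth',m,w2s(p,m))
print('offcut',ray(i,436/3.5+140,504/3.5+90,.055),w2s(p,ray(i,436/3.5+140,504/3.5+90,.055)))
print(R.from_rotvec(env.state()['tool_rot']).as_matrix().round(3))
w=env.camera_info('wrist');print(w)
E
```

```text
[ 0.5660759  -0.0567843   1.40832383] [[ 0.1  0.2]
 [-0.4  0.4]
 [ 0.7 -0.4]
 [-0.  -0.3]
 [ 0.8 -0.3]
 [-1.2  0.4]]
mouth [ 0.55419794 -0.15393636  0.2       ] [[-0.09779396 -0.00399365  0.2       ]]
offcut [ 0.46696734 -0.02196929  0.055     ] [[0.01832485 0.10343497 0.055     ]]
[[-0.     0.929  0.37 ]
 [ 0.001  0.37  -0.929]
 [-1.     0.    -0.001]]
{'fx': 338.9866759277892, 'fy': 338.9866759277892, 'cx': 254.83906362434524, 'cy': 186.9348949069642, 'extrinsics': array([[ 3.69669409e-01, -8.97685210e-01, -2.39803653e-01,
         2.74016665e-01],
       [-9.29162941e-01, -3.57387343e-01, -9.45014114e-02,
        -4.83234914e-01],
       [-8.70271154e-04,  2.57750949e-01, -9.66210997e-01,
         3.84515546e-01],
       [ 0.00000000e+00,  0.00000000e+00,  0.00000000e+00,
         1.00000000e+00]])}
```

```bash
cat >> h.py <<'E'
def go(env,p,S,z):
    """units to reach TCP at stand S=(x,y) mm,height z mm, tool down, tool y = stand x"""
    s=env.state();T=R.from_rotvec(s['tool_rot'])
    w=s2w(p,[S[0]/1e3,S[1]/1e3,z/1e3])[0]
    c,n=np.cos(p[2]),np.sin(p[2])
    X=np.array([0,0,-1.]);Y=np.array([c,n,0]);G=R.from_matrix(np.c_[X,Y,np.cross(X,Y)])
    print('t',s['time'],'pos',w2s(p,s['ee_pos'])[0].round(4),'F',s['contact_force'].round(2),'shift units',(T.inv().apply(w-s['ee_pos'])/.15).round(3),'turn units',((T.inv()*G).as_rotvec()/np.deg2rad(45)).round(3))
PS=[0.5661,-0.0568,1.4083]
E
python3 -c "
from cell import env
from h import *
go(env,PS,(-200,-3),230)"
```

```text
t 0.1 pos [-0.5068  0.2846  0.2299] F [ 0.72  0.21 -0.12] shift units [ 0.     2.697 -0.765] turn units [-1.311e+00 -1.000e-03 -1.000e-03]
```

```bash
python3 -m handwheel '[[0,0.25,-0.08,0,0,0],[0,0.5,-0.15,0,0,0],[0,0.75,-0.22,0,0,0],[0,0.95,-0.27,0,0,0]]' 0.5 20
python3 -m handwheel '[[0,0.25,-0.08,-0.17,0,0],[0,0.5,-0.15,-0.34,0,0],[0,0.75,-0.22,-0.51,0,0],[0,0.95,-0.27,-0.68,0,0],[0,0.95,-0.27,-0.68,0,0]]'
python3 -c "
from cell import env
from h import *
go(env,PS,(-200,-3),230)"
```

```text
time: 0.5
ee_pos: [0.3221, -0.4192, 0.2303]
tool_rot: [0.926, 1.366, -0.925]
contact_force: [-0.3, -0.9, -0.6]
width: 0.693
time: 1.0
ee_pos: [0.4403, -0.3282, 0.23]
tool_rot: [0.51, 1.511, -0.509]
contact_force: [-1.3, -0.4, -0.1]
width: 0.275
t 1.0 pos [-0.2882  0.0802  0.23  ] F [-1.26 -0.4  -0.05] shift units [0.    0.779 0.215] turn units [-0.621 -0.001 -0.001]
```

```bash
python3 -m handwheel '[[0,0.25,0.07,-0.16,0,0],[0,0.5,0.14,-0.32,0,0],[0,0.78,0.215,-0.48,0,0],[0,0.78,0.215,-0.62,0,0],[0,0.78,0.215,-0.62,0,0]]' 0.6
python3 - <<'E'
from cell import env
from h import *
go(env,PS,(-170,-3),205)
import json
i=env.camera_info('wrist');np.savez('w1.npz',**{k:np.array(v) for k,v in i.items()})
cv2.imwrite('pics/w1.png',env.read_camera('wrist')[:,:,::-1])
cv2.imwrite('pics/t1.png',cv2.resize(env.read_camera('top')[150:250,210:350,::-1],None,fx=5,fy=5,interpolation=2))
cv2.imwrite('pics/s1.png',cv2.resize(env.read_camera('scene')[160:280,160:300,::-1],None,fx=5,fy=5,interpolation=2))
E
```

```text
time: 1.5
ee_pos: [0.5353, -0.2573, 0.2298]
tool_rot: [0.133, 1.568, -0.133]
contact_force: [0.3, 0.3, 0.2]
width: 0.2
t 1.5 pos [-0.2028 -0.002   0.2298] F [0.27 0.29 0.18] shift units [0.166 0.219 0.005] turn units [-0.009 -0.001 -0.   ]
```

View pics/w1.png

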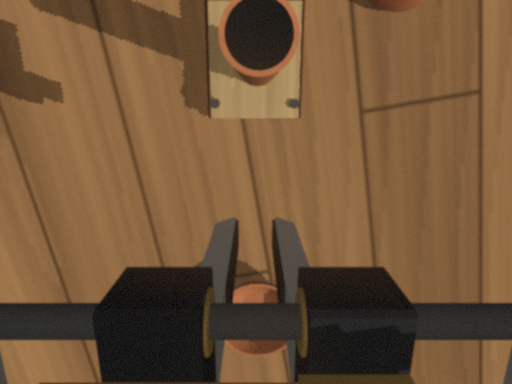

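View pics/s1.png

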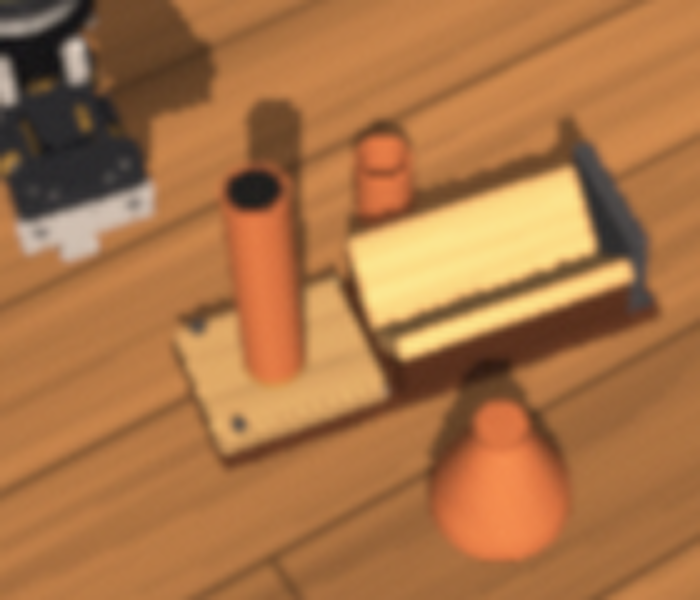

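View pics/t1.png

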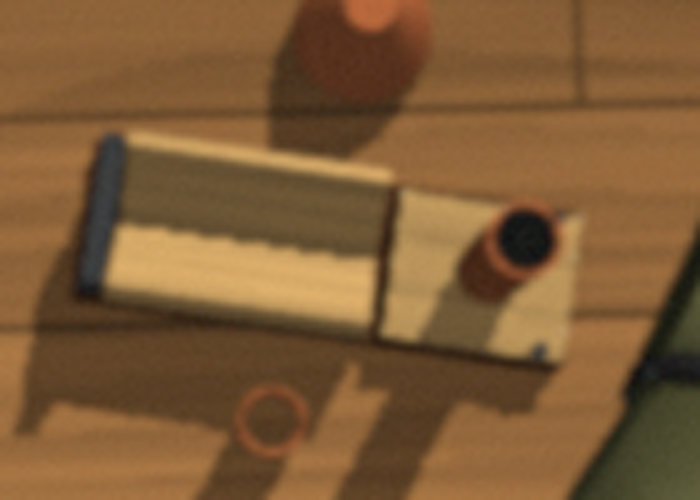

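```bash
python3 - <<'E'
from cell import env
from h import *
i=env.camera_info('wrist')
a,b=ray(i,208,118,.03),ray(i,300.5,118,.03)
print(w2s(PS,[a,b]),np.linalg.norm(a-b))
print('mouth',w2s(PS,ray(i,260,33,.2)))
l=ray(i,207,10,.03);print(w2s(PS,l)); print(w2s(PS,ray(i,302,10,.03)))
E
```

```text
[[-0.14959522  0.04493519  0.03      ]
 [-0.15086987 -0.05014008  0.03      ]] 0.09508381671588581
mouth [[-0.09811555 -0.00677542  0.2       ]]
[[-0.04875335  0.04093891  0.03      ]]
[[-0.05000342 -0.04943383  0.03      ]]
```

```bash
python3 -c "
from cell import env
from h import *
go(env,PS,(-145,-5),202)"
```

```text
t 1.65 pos [-0.2039 -0.0015  0.2304] F [-0.41  0.07 -0.56] shift units [0.189 0.393 0.018] turn units [-0.017 -0.     0.   ]
```

```bash
python3 -m handwheel '[[0.09,0.15,0.02,-0.01,0,0],[0.19,0.25,0.02,-0.01,0,0],[0.19,0.35,0.02,-0.01,0,0],[0.19,0.39,0.02,-0.01,0,0],[0.19,0.39,0.02,-0.01,0,0]]'
python3 - <<'E'
from cell import env
from h import *
go(env,PS,(-124,-5),200)
cv2.imwrite('pics/w2.png',env.read_camera('wrist')[:,:,::-1])
cv2.imwrite('pics/s2.png',cv2.resize(env.read_camera('scene')[160:280,160:300,::-1],None,fx=5,fy=5,interpolation=2))
E
```

```text
time: 2.15
ee_pos: [0.5484, -0.2002, 0.203]
tool_rot: [0.128, 1.566, -0.129]
contact_force: [-0.1, -0.2, 0.8]
width: 0.199
t 2.15 pos [-0.1444 -0.0057  0.203 ] F [-0.09 -0.21  0.84] shift units [ 0.02   0.136 -0.005] turn units [-0.001  0.002  0.   ]
```

View pics/w2.png

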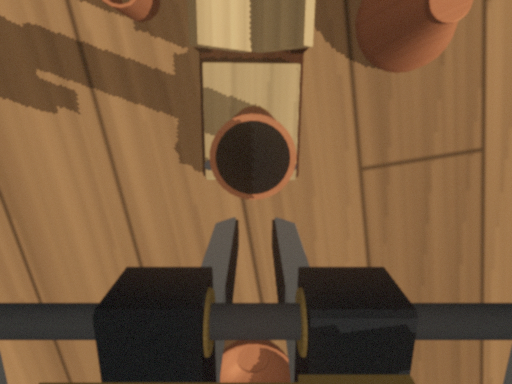

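View pics/s2.png

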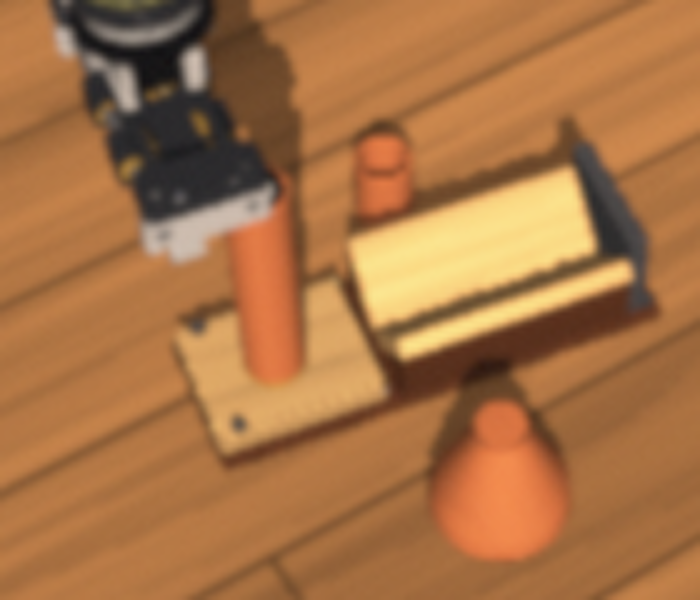

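```bash
python3 -m handwheel '[[0,0.04,0,0,0,0],[0,0.08,0,0,0,0],[0,0.12,0,0,0,0],[0,0.15,0,0,0,0],[0,0.18,0,0,0,0],[0,0.21,0,0,0,0],[0,0.24,0,0,0,0],[0,0.27,0,0,0,0],[0,0.27,0,0,0,0]]'
python3 - <<'E'
from cell import env
from h import *
go(env,PS,(-124,-5),200)
cv2.imwrite('pics/w3.png',env.read_camera('wrist')[:,:,::-1])
cv2.imwrite('pics/s3.png',cv2.resize(env.read_camera('scene')[160:280,160:300,::-1],None,fx=5,fy=5,interpolation=2))
E
```

```text
time: 3.15
ee_pos: [0.5549, -0.1598, 0.2019]
tool_rot: [0.128, 1.567, -0.128]
contact_force: [0.3, 0.2, -0.1]
width: 0.202
t 3.15 pos [-0.1035 -0.0056  0.2019] F [ 0.26  0.2  -0.13] shift units [ 0.013 -0.137 -0.004] turn units [-0. -0. -0.]
```

View pics/w3.png

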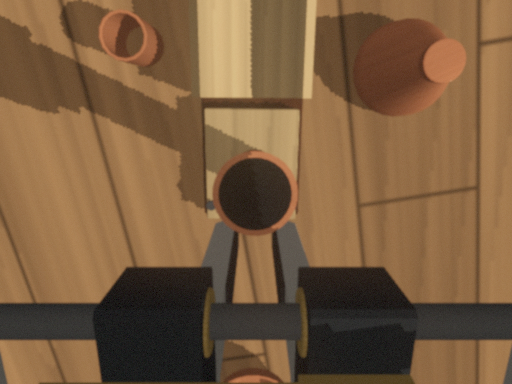

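View pics/s3.png

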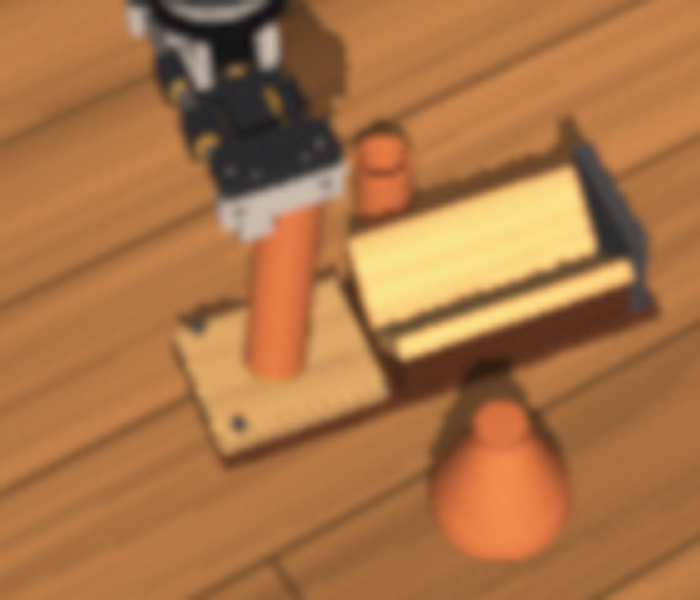

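```bash
python3 -m handwheel '[[0,0.03,0,0,0,0],[0,0.06,0,0,0,0],[0,0.09,0,0,0,0],[0,0.12,0,0,0,0],[0,0.15,0,0,0,0],[0,0.15,0,0,0,0],[0,0.15,0,0,0,0],[0,0.15,0,0,0,0],[0,0.15,0,0,0,0],[0,0.15,0,0,0,0]]'
python3 - <<'E'
from cell import env
from h import *
go(env,PS,(-124,-5),200)
cv2.imwrite('pics/w4.png',env.read_camera('wrist')[:,:,::-1])
cv2.imwrite('pics/s4.png',cv2.resize(env.read_camera('scene')[160:280,160:300,::-1],None,fx=5,fy=5,interpolation=2))
E
```

```text
time: 4.25
ee_pos: [0.5584, -0.1383, 0.2019]
tool_rot: [0.128, 1.567, -0.128]
contact_force: [-0.4, -0.1, 0.0]
width: 0.193
t 4.25 pos [-0.0817 -0.0056  0.2019] F [-0.38 -0.15  0.03] shift units [ 0.013 -0.282 -0.004] turn units [-0.001 -0.     0.   ]
```

View pics/w4.png

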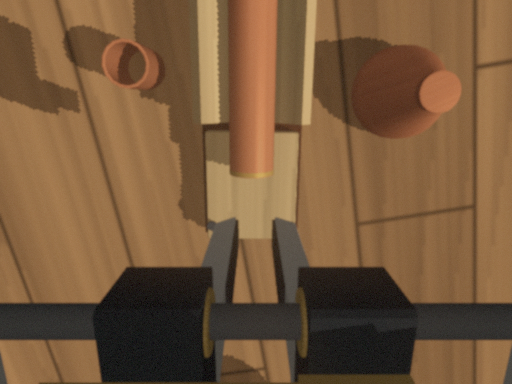

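View pics/s4.png

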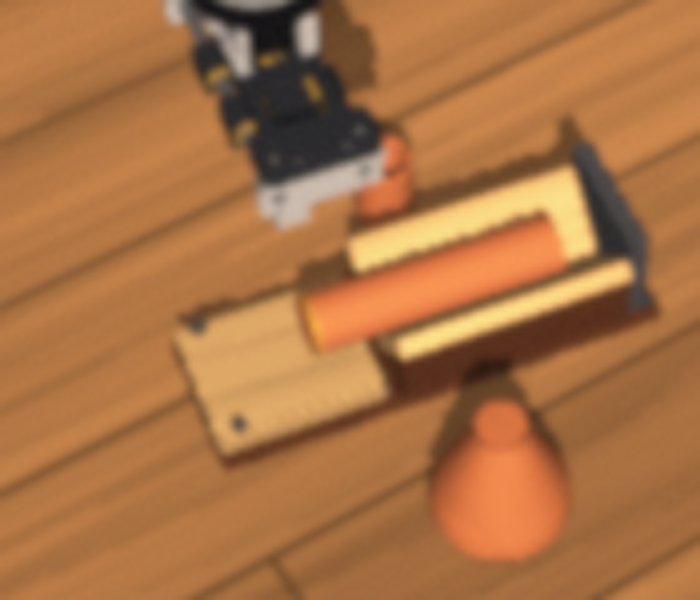

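```bash
python3 - <<'E'
from cell import env
from h import *
i=env.camera_info('wrist')
print('blk end',w2s(PS,[ray(i,208,238,.03),ray(i,298,238,.03)]).round(4))
print('block far',w2s(PS,[ray(i,204,130,.03),ray(i,300,130,.03)]).round(4))
for u,v,z in((230,172,.052),(273,172,.052),(251,178,.052),(230,0,.052),(277,0,.052),(251,178,.04)): print(u,v,w2s(PS,ray(i,u,v,z)).round(4))
go(env,PS,(-145,-3),200)
E
```

```text
blk end [[-0.1486  0.042   0.03  ]
 [-0.1486 -0.0514  0.03  ]]
block far [[-0.0375  0.0418  0.03  ]
 [-0.0375 -0.0498  0.03  ]]
230 172 [[-0.0736  0.0161  0.052 ]]
273 172 [[-0.0737 -0.0234  0.052 ]]
251 178 [[-0.0793 -0.0032  0.052 ]]
230 0 [[0.069  0.0133 0.052 ]]
277 0 [[ 0.0689 -0.0248  0.052 ]]
251 178 [[-0.0822 -0.003   0.04  ]]
t 4.35 pos [-0.0817 -0.0056  0.2019] F [0.31 0.59 0.24] shift units [ 0.013 -0.422 -0.017] turn units [-0.001 -0.    -0.   ]
```

```bash
python3 -m handwheel '[[0,-0.2,-0.01,0,0,0],[0,-0.32,-0.01,0,0,0],[0.2,-0.32,-0.01,0,0,0],[0.4,-0.32,-0.01,0,0,0],[0.6,-0.32,-0.01,0,0,0],[0.75,-0.32,-0.01,0,0,0],[0.85,-0.32,-0.01,0,0,0],[0.9,-0.32,-0.01,0,0,0],[0.9,-0.32,-0.01,0,0,0]]'
python3 - <<'E'
from cell import env
from h import *
go(env,PS,(-90,-4),66)
cv2.imwrite('pics/w5.png',env.read_camera('wrist')[:,:,::-1])
cv2.imwrite('pics/s5.png',cv2.resize(env.read_camera('scene')[160:280,160:300,::-1],None,fx=5,fy=5,interpolation=2))
E
```

```text
time: 5.25
ee_pos: [0.5491, -0.1853, 0.0666]
tool_rot: [0.128, 1.568, -0.128]
contact_force: [0.5, 0.1, 0.1]
width: 0.194
t 5.25 pos [-0.1296 -0.004   0.0666] F [0.48 0.09 0.08] shift units [ 0.004  0.264 -0.   ] turn units [-0.001 -0.001 -0.   ]
```

View pics/w5.png

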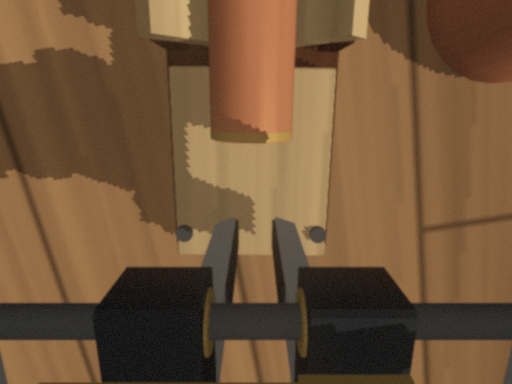

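View pics/s5.png

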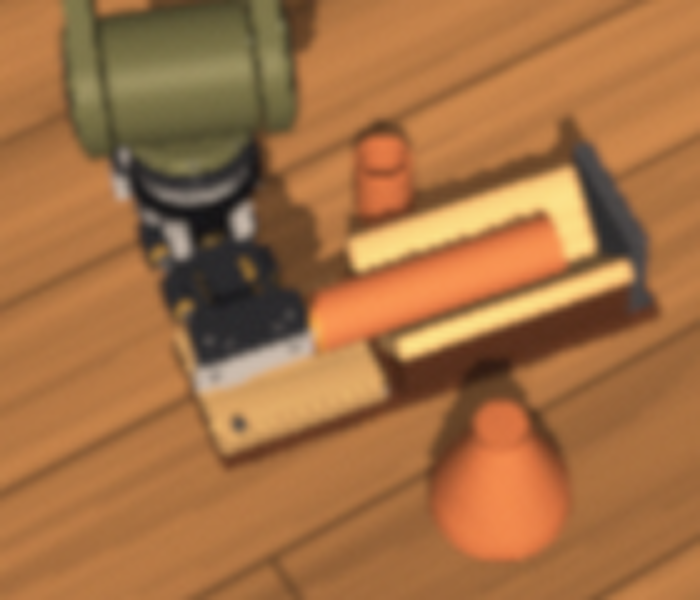

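```bash
python3 -m handwheel '[[0,0.08,0.01,0,0,0],[0,0.16,0.01,0,0,0],[0,0.23,0.01,0,0,0],[0,0.27,0.01,0,0,0],[0,0.3,0.01,0,0,0],[0,0.33,0.01,0,0,0],[0,0.36,0.01,0,0,0],[0,0.39,0.01,0,0,0],[0,0.42,0.01,0,0,0],[0,0.45,0.01,0,0,0]]'
python3 - <<'E'
from cell import env
from h import *
go(env,PS,(-51,-4),66)
cv2.imwrite('pics/w6.png',env.read_camera('wrist')[:,:,::-1])
cv2.imwrite('pics/s6.png',cv2.resize(env.read_camera('scene')[160:280,160:300,::-1],None,fx=5,fy=5,interpolation=2))
E
```

```text
time: 6.35
ee_pos: [0.5618, -0.1188, 0.0671]
tool_rot: [0.128, 1.566, -0.128]
contact_force: [1.2, -4.5, 0.4]
width: 0.202
t 6.35 pos [-0.0619 -0.0058  0.0671] F [ 1.19 -4.55  0.44] shift units [ 0.007  0.073 -0.012] turn units [-0.001  0.001  0.   ]
```

View pics/w6.png

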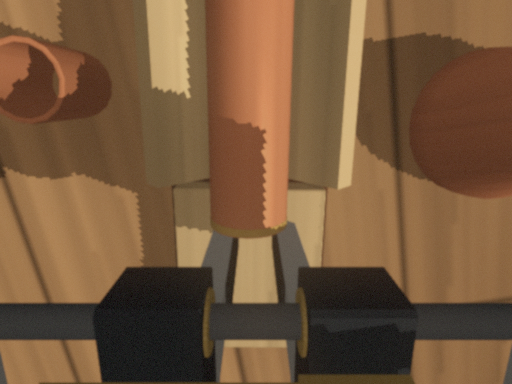

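View pics/s6.png

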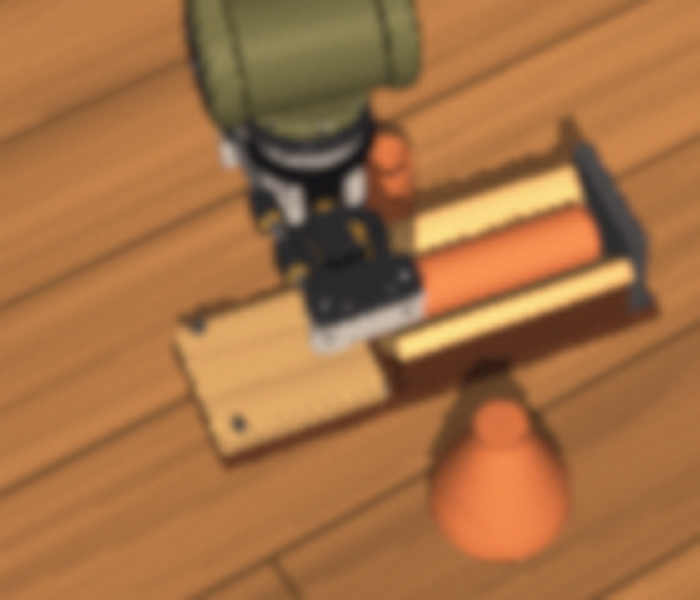

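```bash
python3 -m handwheel '[[0,0.015,-0.005,0,0,0],[0,0.03,-0.01,0,0,0],[0,0.045,-0.01,0,0,0],[0,0.055,-0.01,0,0,0]]'
for i in 1 2 ; do python3 -m handwheel '[[0,0.01,0,0,0,0],[0,0.01,0,0,0,0]]'; done
```

```text
time: 6.85
ee_pos: [0.5616, -0.1106, 0.067]
tool_rot: [0.128, 1.567, -0.128]
contact_force: [1.9, -4.7, -0.0]
width: 0.199
time: 7.05
ee_pos: [0.5617, -0.1089, 0.0669]
tool_rot: [0.128, 1.567, -0.128]
contact_force: [1.3, -1.9, -0.3]
width: 0.199
time: 7.25
ee_pos: [0.5618, -0.1086, 0.0669]
tool_rot: [0.127, 1.567, -0.13]
contact_force: [0.4, -10.8, -0.9]
width: 0.2
```

```bash
python3 -m handwheel '[[0,0.008,0,0,0,0],[0,0.008,0,0,0,0]]'
python3 - <<'E'
from cell import env
from h import *
go(env,PS,(-51,-4),66)
cv2.imwrite('pics/s7.png',cv2.resize(env.read_camera('scene')[160:280,160:300,::-1],None,fx=5,fy=5,interpolation=2))
cv2.imwrite('pics/t7.png',cv2.resize(env.read_camera('top')[150:250,210:350,::-1],None,fx=5,fy=5,interpolation=2))
E
```

```text
time: 7.45
ee_pos: [0.5619, -0.1084, 0.0669]
tool_rot: [0.126, 1.567, -0.131]
contact_force: [-0.6, -18.5, -1.2]
width: 0.205
t 7.45 pos [-0.0516 -0.0042  0.0669] F [ -0.64 -18.47  -1.19] shift units [ 0.006  0.004 -0.001] turn units [-0.002  0.     0.004]
```

View pics/s7.png

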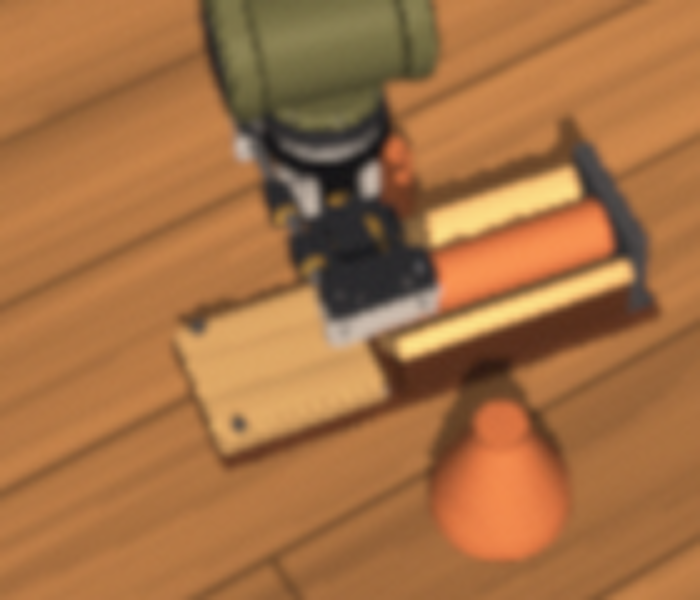

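View pics/t7.png

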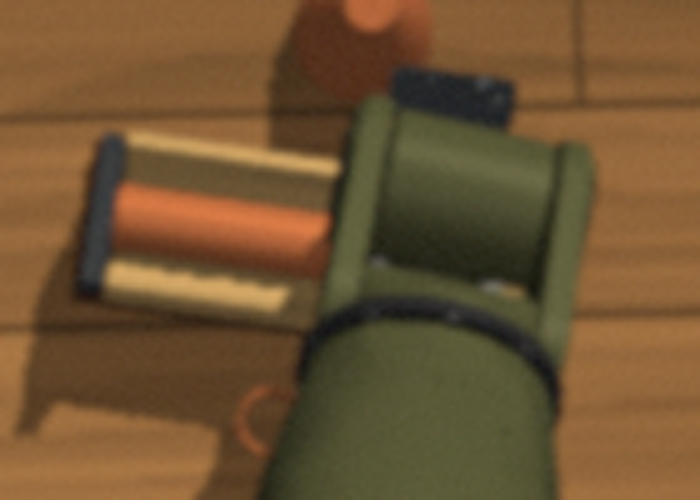

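Force rose to 18 N with no further travel, and both pictures show the mouth at the plate. Next I back straight off and rise.

```bash
python3 -m handwheel '[[0,-0.03,0,0,0,0],[0,-0.1,0,0,0,0],[0,-0.25,0,0,0,0],[0,-0.4,0,0,0,0],[-0.2,-0.5,0,0,0,0],[-0.4,-0.6,0,0,0,0],[-0.6,-0.7,0,0,0,0],[-0.8,-0.8,0,0,0,0],[-0.8,-0.8,0,0,0,0],[-0.8,-0.8,0,0,0,0]]'
python3 - <<'E'
from cell import env
from h import *
go(env,PS,(-51,-4),66)
cv2.imwrite('pics/w8.png',env.read_camera('wrist')[:,:,::-1])
cv2.imwrite('pics/s8.png',cv2.resize(env.read_camera('scene')[160:280,160:300,::-1],None,fx=5,fy=5,interpolation=2))
cv2.imwrite('pics/t8.png',cv2.resize(env.read_camera('top')[150:250,210:350,::-1],None,fx=5,fy=5,interpolation=2))
E
```

```text
time: 8.55
ee_pos: [0.5424, -0.2249, 0.1868]
tool_rot: [0.129, 1.567, -0.128]
contact_force: [0.6, -0.2, -0.9]
width: 0.197
t 8.55 pos [-0.1698 -0.0038  0.1868] F [ 0.61 -0.15 -0.89] shift units [0.805 0.791 0.001] turn units [-0.001 -0.    -0.001]
```

View pics/s8.png

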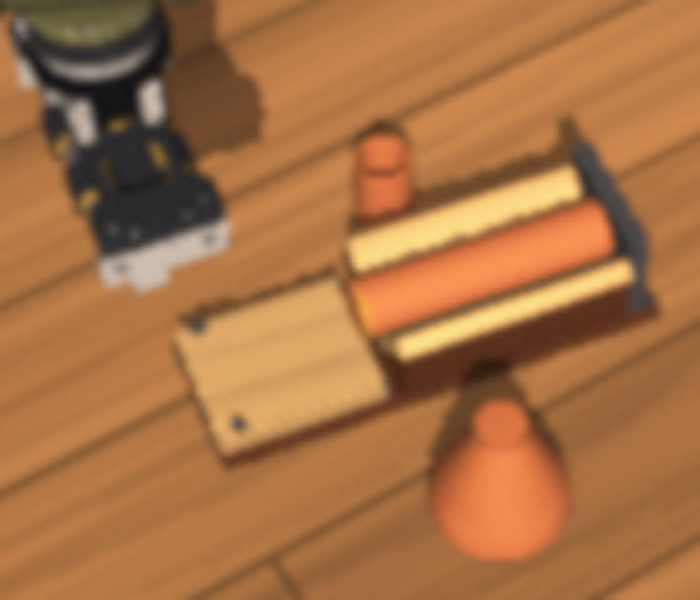

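View pics/t8.png

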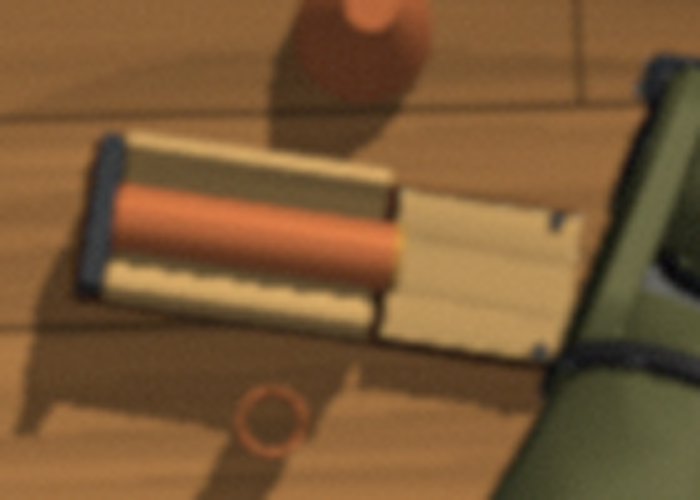

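The scene crop shows the tube centred in the trough. Its mouth is against the plate at about (612,230), the cap is at (370,308), and the offcut and flask have not moved. The arm is clear, so I'm handing in.

```bash
python3 -c "
from cell import env
print(env.sign_off(), env.state()['time'])"
```

```text
the job is handed in; nothing more can be done
the job is handed in; nothing more can be done
```

I tipped the tube into the V trough with two nearly closed fingers pushing near its top. Once it lay still, about 32 mm short of the stop, I pushed on its cap until the mouth was home, and handed the job in after about 9 s on the robot's clock.

**Contact with the stop:** the tube slid at about 5 N. At the end the force rose to about 18 N with almost no further travel. The tool was then at stand x -51.6 mm, against -51 mm expected with the mouth home.

**Last look:** after I backed the arm off, the scene and top pictures showed the tube centred in the trough with its mouth at the plate. The offcut and flask stood where they were. I did not look at the bowl and hammer again, but the arm only passed well above the bowl and never went near the hammer. No check failed.

**Disagreement:** the wrist and top cameras differed by 2–3 mm on the stand's sideways position. I worked to a value in between. The job's verdict was not reported.

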